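Open the large gate valve to its stop and back it off a quarter turn

TASK

Two brass gate valves with crank wheels stand on the bench. Open the larger one fully: crank its wheel anticlockwise (seen from above) by the upright handle, for more than a full turn, until you feel it come up against its stop; then back it off a quarter turn clockwise so that it cannot seize open, and let go. Leave the wheel of the smaller valve as it is.

Things in the scene. Friction and masses are not known exactly. Their poses are not given: they have to be found in the camera images.
- large_valve: The larger of two brass gate valves, fixed to the bench by its 95 x 85 mm foot plate, with a short flanged pipe body along its own y. Origin: centre of the underside of the foot plate, on the bench; own z is up and is the axis of the wheel. The grey handwheel on top lies level, its rim's middle plane 115 mm above the bench, rim centre-line radius 50 mm, rim bar 11 mm thick; the hub stays at or below rim height.
- large_wheel (a joint): Turn of the large valve's handwheel, in rad, counted through all turns: 0 is shut, the value grows as it is turned anticlockwise seen from above (opening), and it meets a hard stop at 12.57 (two turns open). Friction takes about 2 to 3 N at the handle; it stays where it is left, and the wheel does not rise or sink as it turns. It starts 1.2 to 1.65 turns short of the stop. At 0, and again at 6.28 and at the stop, the handle lies on the valve's own -x side of the axis.
- large_grip (a point): Point to grip on the large valve's crank handle, on the handle's axis: a plain upright black cylinder, 18 mm in diameter and 46 mm tall, standing on the rim 50 mm from the wheel's axis, from 122 to 168 mm above the bench. The point is 18 mm below its top, 150 mm above the bench. The handle spins freely on its pin, so a gripper may hold it and go round the circle without turning.
- small_grip (a point): The same point on the crank handle of the smaller valve, which has the same form but only 62 percent of the size (handle 12 mm in diameter and 30 mm tall, 31 mm from its wheel's axis, top 109 mm above the bench). To be left alone.

How it is judged:
On the way:
1. the large valve's wheel has been cranked anticlockwise up to its open stop (within 7 degrees) (value of joint large_wheel above 12.445 rad), for 0.1 s.
At the end, for the whole second after the job is handed in: After having been at the open stop, the large valve's wheel rests a quarter turn (90 degrees, give or take 20) back from it, and has been let go (value of joint large_wheel between 10.646 and 11.346 rad and velocity of joint large_wheel between -0.05 and 0.05 rad/s); the robot touches nothing.
It fails at once if the handle of the smaller valve moved more than 10 mm: its wheel was turned (distance of small_grip from where it was at the start of the episode above 0.01 m).
It also fails if it takes over 51 s, if anything falls off the work surface, if the arm or the gripper's body presses on something with over 40 N, if the wrist force passes 120 N, or if a joint passes its speed limit or range.

ROBOT

A 6-joint arm with a two-finger parallel gripper is mounted at the origin on a cart in front of the work surface, level with it; the furniture and walls round the work are solid. World frame = base frame: x ahead of the robot, y to its left, z up, the work surface at z = 0. Lengths are in m, angles in rad, forces in N, time in s.
With the tool pointing down it reaches from about 0.375 to 0.9 m from the base axis. Payload 3.1 kg.
Tool frame: the origin (TCP) lies between the finger pads; the fingertips stand 8 mm ahead of it and the grasp point (between the pads) lies 11 mm behind it; z points along the fingers, y is the line along which they close (so a half turn about z gives the same grasp; the last joint's range is limited). The gripper opens to 87 mm and grips with 3 to 60 N. Pads are 19 mm wide; open, the fingers measure 117 mm over their backs; the gripper's body (75 mm by 190 mm) begins 51 mm behind the grasp point.
Start: joints at [1.135, 0.527, 1.433, -0, 1.181, -0.178], TCP at [0.159, 0.604, 0.231] pointing down, gripper open.
Joint ranges: [-3.08, 3.08], [-0.75, 2.2], [0.22, 2.44], [-1.43, 4.57], [0, 2.65], [-2.85, 2.85]. Speed limits (rad/s): [2.79, 2.79, 3.14, 3.14, 3.14, 3.14].

INTERFACE

Orientations are given as a unit quaternion [x, y, z, w].
In Python, from rig import robot, vision, job gives the robot as it stands.
- The arm moves only by the shell command python3 -m handwheel 'ROWS' [OPENING] [FORCE]. ROWS is JSON, a list of rows, each a list of 4 numbers: the shift along the tool's x, y, z as a fraction of full scale, then the turn about the tool's z as a fraction of full scale. A call has 1 to 20 rows; each row is the pose to reach, as a shift and turn from the pose commanded when the call began, along the tool's axes at that moment, turning the shorter way round; what a row does not reach only later rows make up. Full scale, the value 1, is 300 mm for a shift and 2 pi rad for a turn. A row lasts 1/12 s, in which the tool goes at most 41.7 mm and 7.16 degrees, less where a joint would pass 70% of its speed; a pose out of reach is approached as far as the arm can. A call with a number of a shift or a turn outside -1 to 1 is refused whole. A call with a gripper value outside its range is refused whole. OPENING is the opening in per cent of the stroke, from 0 (shut) to 100 (fully open), set as the call begins (- or left out, the last holds). The fingers move at their own pace and stop on an object; FORCE is the grip in N (left out, the last holds). Time passes only in rows, so rows that repeat a pose let the fingers close. It gives the time, the measured TCP pose, the force, the opening and the grip force at its end, in the units of the state.
- robot.get_obs(): the state, without advancing time (a new reading comes with each control period).
- vision.camera(name): name is "scene" or "top" or "wrist"; returns a dict with "frame" (384x512x3 uint8, red, green, blue), "K" (3x3 intrinsics, pixels), "cam_to_world" (4x4, takes a point from camera to world coordinates); the wrist camera has in their place "hand_eye" (4x4, takes a point from camera to tool coordinates, whose origin is the TCP and whose axes are the flange's). Camera axes: x right, y down, z forward; pixel columns grow to the right and rows downward; lengths in m; the calibration is good to about 2 mm. A picture is of the moment at which its call begins: read the wrist's pose just before it. There is no depth.
- job.hand_in(): hands the job in; it is judged then, once.
Trained networks look in the newest picture that a camera, given by its name, has taken for a name from the list of things; names that differ only in an ending like _2 or _b are one class to them, and where a whole thing is asked for, a point or a joint stands for the part that bears it (a point fixed in the world has none). Each returns a list of dicts, best first, with "conf" (0 to 1); they miss things now and then, are a little off and sometimes report something else, mostly with a low value. They report only what shows in the picture. A call takes as long as a camera call.
- vision.look_for(camera, label): "point" ([row, column] in pixels, amid what is visible of it).
- vision.outline_of(camera, label): "mask" (384x512 bool, what is visible of it) and "point" ([row, column] in pixels, amid what is visible of it).
The state is a dict: "time": time; "q": joint angles; "joint_velocities": joint speeds; "joint_torque": joint torques, N m; "position": TCP position; "tool_rot": TCP orientation; "ft_force": force on the tool from outside, world axes, zero at the start; "moment": the same for the moment, N m; "grip_width": finger opening in m; "grip_force": force on a finger pad.
Only numpy, scipy, OpenCV 4.12 (cv2) and the standard library are available. Lean on these libraries where they do the work, as an engineer would, in place of code of your own. Each camera call takes 0.05 s, during which the arm holds its last target. There are 200 camera calls.

## Working session

There is one attempt and no reset: what is moved stays moved. The work goes in short steps, Python scripts to look and compute and a shell command to move; the robot and the scene stay as the last step left them, time stands still between calls to the robot, and variables do not carry over. Pictures are saved under pics/ and viewed, at most 10 in all, crops included, and the job is handed in when it is done.

```bash
mkdir -p pics; ls; cat > h.py <<'E'
import numpy as np, cv2
from rig import robot, vision, job
from scipy.spatial.transform import Rotation as R
def cam(n):
    o=robot.get_obs(); c=vision.camera(n)
    if n=='wrist':
        T=np.eye(4);T[:3,:3]=R.from_quat(o['tool_rot']).as_matrix();T[:3,3]=o['position']
        M=T@np.array(c['hand_eye'])
    else: M=np.array(c['cam_to_world'])
    return c['frame'],np.array(c['K']),M
def ray(rc,K,M,z):
    d=M[:3,:3]@np.linalg.inv(K)@[rc[1],rc[0],1]; o=M[:3,3]
    return o+d*(z-o[2])/d[2]
def pix(p,K,M):
    q=K@(M[:3,:3].T@(np.array(p)-M[:3,3])); return q[1]/q[2],q[0]/q[2]
E
python3 - <<'E'
from h import *
o=robot.get_obs();print(o['time'],o['position'],R.from_quat(o['tool_rot']).as_matrix().round(3).tolist())
fs=[]
for n in ['top','scene','wrist']:
    f,K,M=cam(n);cv2.imwrite(f'pics/{n}0.png',f[:,:,::-1]);fs.append(f)
    print(n,M[:3,3].round(3))
    for l,z in [('large_grip',.145),('small_grip',.09),('large_valve',.1),('large_wheel',.115)]:
        for d in vision.look_for(n,l)[:2]: print(l,round(d['conf'],2),d['point'],ray(d['point'],K,M,z).round(3))
cv2.imwrite('pics/a.png',cv2.resize(np.hstack(fs[:2])[:,:,::-1],(800,300)))
E
```

```text
pics
0.0 [0.15839051 0.60387056 0.22956868] [[-0.967, 0.254, -0.001], [0.254, 0.967, -0.002], [0.0, -0.002, -1.0]]
top [ 0.364 -0.168  0.962]
large_grip 0.92 [187.9, 329.1] [ 0.47  -0.285  0.145]
small_grip 0.77 [184.1, 175.9] [0.491 0.002 0.09 ]
large_valve 0.79 [194.2, 326.5] [ 0.464 -0.286  0.1  ]
large_wheel 0.73 [187.2, 327.5] [ 0.476 -0.286  0.115]
scene [ 0.089 -0.652  0.69 ]
large_grip 0.77 [218.1, 277.3] [ 0.45  -0.305  0.145]
small_grip 0.75 [159.4, 213.6] [ 0.497 -0.014  0.09 ]
large_valve 0.83 [234.0, 276.7] [ 0.448 -0.308  0.1  ]
large_wheel 0.63 [217.8, 275.3] [ 0.467 -0.282  0.115]
wrist [0.089 0.623 0.385]
```

View pics/top0.png

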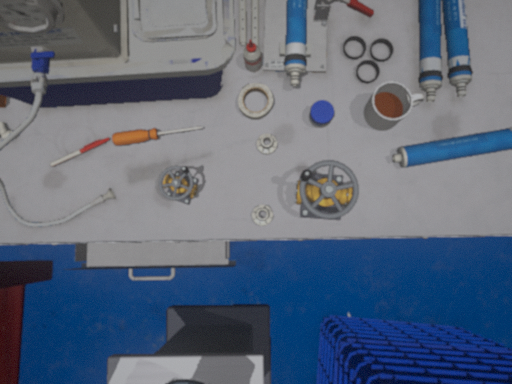

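View pics/scene0.png

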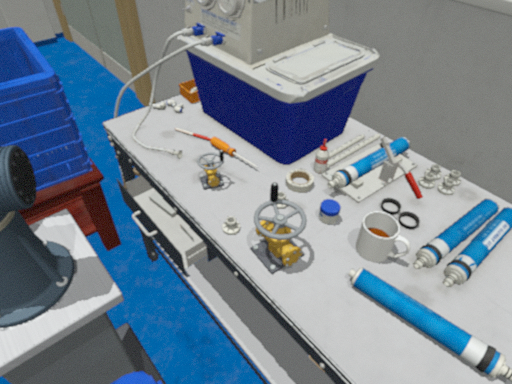

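```bash
python3 - <<'E'
from h import *
f,K,M=cam('top'); f2,K2,M2=cam('scene')
print('t',ray((174,305.5),K,M,.16), 's',ray((190,274.5),K2,M2,.155))
m=vision.outline_of('top','large_wheel')[0]['mask'];
c=max(cv2.findContours(m.astype('uint8'),0,1)[0],key=cv2.contourArea);e=cv2.minEnclosingCircle(c);e2=cv2.fitEllipse(c);print(e,e2)
print(ray(e2[0][::-1],K,M,.115))
a=cv2.resize(f[140:240,270:390],(600,500),interpolation=2)
cv2.imwrite('pics/c.png',a[:,:,::-1])
E
```

```text
t [ 0.49422872 -0.24184953  0.16      ] s [ 0.49266576 -0.24845866  0.155     ]
((327.8211669921875, 188.66058349609375), 30.729692459106445) ((328.23486328125, 188.92816162109375), (57.448951721191406, 59.85551834106445), 124.79286193847656)
[ 0.47250475 -0.28739679  0.115     ]
```

View pics/c.png

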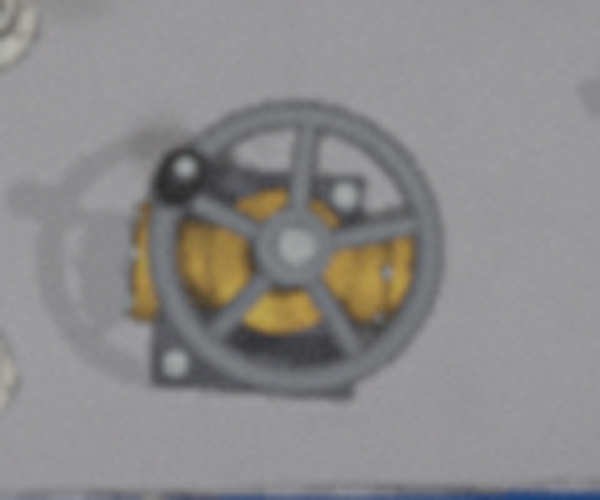

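```bash
python3 - <<'E'
from h import *
f,K,M=cam('top')
print(ray((188.5,329.1),K,M,.115),ray((173.7,306.2),K,M,.168))
E
python3 -m handwheel '[[-0.05,-0.04,-0.05,0],[-0.15,-0.11,-0.1,-0.01],[-0.25,-0.19,-0.1,-0.02],[-0.35,-0.27,-0.1,-0.03],[-0.45,-0.35,-0.1,-0.04],[-0.55,-0.43,-0.1,-0.041],[-0.65,-0.5,-0.1,-0.041],[-0.72,-0.56,-0.1,-0.041],[-0.744,-0.576,-0.1,-0.041],[-0.744,-0.576,-0.1,-0.041]]' 60 25
```

```text
[ 0.47327524 -0.28903368  0.115     ] [ 0.49343223 -0.24235154  0.168     ]
time: 1.78
position: [0.3321, 0.3794, 0.2608]
tool_rot: [0.002, 1.0, 0.0, 0.0]
ft_force: [0.2, 0.3, 0.4]
grip_width: 0.0523
grip_force: 0.0
```

```bash
python3 -m handwheel '[[-0.05,-0.1,0,0],[-0.11,-0.22,0,0],[-0.17,-0.34,0,0],[-0.23,-0.46,0,0],[-0.29,-0.58,0,0],[-0.35,-0.7,0,0],[-0.41,-0.82,0,0],[-0.46,-0.92,0,0]]'
python3 -m handwheel '[[0,-0.12,0,0],[0,-0.24,0,0],[0,-0.36,0,0],[0,-0.48,-0.05,0],[0,-0.6,-0.1,0],[0,-0.72,-0.1,0],[0,-0.84,-0.1,0],[0,-0.96,-0.1,0],[0,-1,-0.1,0],[0,-1,-0.1,0]]'
python3 - <<'E'
from h import *
o=robot.get_obs();print(o['time'],o['position'])
f,K,M=cam('wrist')
for l,z in [('large_grip',.15),('large_wheel',.115)]:
    for d in vision.look_for('wrist',l)[:2]: print(l,round(d['conf'],2),d['point'],ray(d['point'],K,M,z).round(3))
print(pix((.4935,-.2425,.168),K,M),pix((.473,-.289,.12),K,M),M[:3,3])
cv2.imwrite('pics/w1.png',f[:,:,::-1])
E
```

```text
time: 2.45
position: [0.4701, 0.1041, 0.2608]
tool_rot: [-0.001, 1.0, 0.0, 0.001]
ft_force: [0.1, 0.5, 0.7]
grip_width: 0.0524
grip_force: 0.0
time: 3.28
position: [0.4703, -0.1971, 0.2905]
tool_rot: [0.001, 1.0, -0.0, 0.001]
ft_force: [0.0, 0.5, 0.2]
grip_width: 0.0519
grip_force: 0.0
3.2833 [ 0.47034109 -0.19707269  0.29053666]
large_grip 0.68 [184.8, 173.9] [ 0.469 -0.278  0.15 ]
large_wheel 0.75 [179.5, 170.5] [ 0.471 -0.291  0.115]
(np.float64(213.32351504259995), np.float64(206.4988452146617)) (np.float64(182.31942294013646), np.float64(171.05117305637313)) [ 0.39773257 -0.19684211  0.44487327]
```

View pics/w1.png

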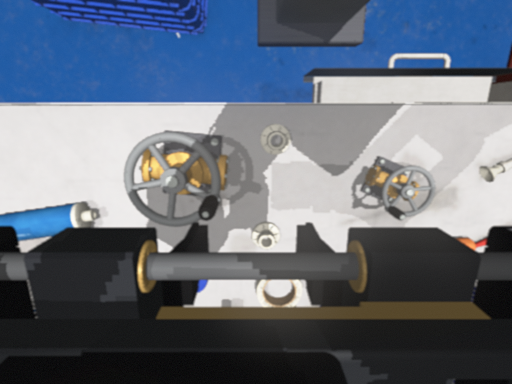

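```bash
python3 -m handwheel '[[-0.04,-0.08,0.05,0],[-0.077,-0.151,0.12,0],[-0.077,-0.151,0.2,0],[-0.077,-0.151,0.28,0],[-0.077,-0.151,0.36,0],[-0.077,-0.151,0.43,0],[-0.077,-0.151,0.48,0],[-0.077,-0.151,0.505,0],[-0.077,-0.151,0.505,0]]'
python3 -m handwheel '[[0,0,0,0],[0,0,0,0],[0,0,0,0],[0,0,0,0],[0,0,0,0],[0,0,0,0],[0,0,0,0],[0,0,0,0]]' 0 15
```

```text
time: 4.18
position: [0.4916, -0.2378, 0.1376]
tool_rot: [-0.002, 1.0, 0.001, -0.002]
ft_force: [-0.1, -0.0, 0.0]
grip_width: 0.052
grip_force: 0.0
time: 4.85
position: [0.4931, -0.2427, 0.1398]
tool_rot: [-0.001, 1.0, -0.002, 0.001]
ft_force: [-1.6, -4.7, -0.1]
grip_width: 0.0175
grip_force: 15.0
```

```bash
cat > arc.py <<'E'
import sys,numpy as np
a0,st,n=map(float,sys.argv[1:4]); a=np.radians(a0+st*np.arange(0,n+1)); r=.050
print([[round(float(x),3),round(float(y),3),0,0] for x,y in zip(-r*(np.cos(a)-np.cos(a[0]))/.3,r*(np.sin(a)-np.sin(a[0]))/.3)][1:])
E
python3 arc.py 66 9 20
```

```text
[[0.025, 0.009, 0, 0], [0.05, 0.013, 0, 0], [0.077, 0.014, 0, 0], [0.102, 0.011, 0, 0], [0.128, 0.003, 0, 0], [0.151, -0.008, 0, 0], [0.173, -0.023, 0, 0], [0.192, -0.041, 0, 0], [0.208, -0.061, 0, 0], [0.22, -0.084, 0, 0], [0.229, -0.109, 0, 0], [0.234, -0.135, 0, 0], [0.234, -0.161, 0, 0], [0.231, -0.187, 0, 0], [0.223, -0.212, 0, 0], [0.212, -0.236, 0, 0], [0.197, -0.257, 0, 0], [0.179, -0.276, 0, 0], [0.159, -0.292, 0, 0], [0.136, -0.305, 0, 0]]
```

Start gently with the first 54 degrees, to check the forces.

```bash
python3 -m handwheel '[[0.012,0.005,0,0],[0.025,0.009,0,0],[0.05,0.013,0,0],[0.077,0.014,0,0],[0.102,0.011,0,0],[0.128,0.003,0,0],[0.151,-0.008,0,0],[0.151,-0.008,0,0]]'
python3 arc.py 120 10 20
```

```text
time: 5.52
position: [0.4475, -0.245, 0.1398]
tool_rot: [0.0, 1.0, -0.002, 0.002]
ft_force: [1.6, -5.3, -0.7]
grip_width: 0.0173
grip_force: 15.0
[[0.024, -0.017, 0, 0], [0.044, -0.037, 0, 0], [0.061, -0.061, 0, 0], [0.073, -0.087, 0, 0], [0.081, -0.115, 0, 0], [0.083, -0.144, 0, 0], [0.081, -0.173, 0, 0], [0.073, -0.201, 0, 0], [0.061, -0.228, 0, 0], [0.044, -0.251, 0, 0], [0.024, -0.272, 0, 0], [0.0, -0.289, 0, 0], [-0.026, -0.301, 0, 0], [-0.054, -0.308, 0, 0], [-0.083, -0.311, 0, 0], [-0.112, -0.308, 0, 0], [-0.14, -0.301, 0, 0], [-0.167, -0.289, 0, 0], [-0.19, -0.272, 0, 0], [-0.211, -0.251, 0, 0]]
```

```bash
python3 -m handwheel '[[0.024,-0.02,0,0],[0.044,-0.041,0,0],[0.061,-0.065,0,0],[0.073,-0.091,0,0],[0.081,-0.119,0,0],[0.083,-0.148,0,0],[0.081,-0.177,0,0],[0.073,-0.205,0,0],[0.061,-0.232,0,0],[0.044,-0.255,0,0],[0.024,-0.276,0,0],[0,-0.293,0,0],[-0.026,-0.305,0,0],[-0.054,-0.312,0,0],[-0.083,-0.315,0,0],[-0.112,-0.312,0,0],[-0.14,-0.305,0,0],[-0.167,-0.293,0,0],[-0.19,-0.276,0,0],[-0.211,-0.255,0,0]]'
python3 arc.py 320 10 17
```

```text
time: 7.18
position: [0.5103, -0.3211, 0.1397]
tool_rot: [-0.0, 1.0, -0.001, 0.0]
ft_force: [0.3, -4.0, 5.1]
grip_width: 0.0172
grip_force: 15.0
[[-0.017, 0.024, 0, 0], [-0.029, 0.05, 0, 0], [-0.036, 0.078, 0, 0], [-0.039, 0.107, 0, 0], [-0.036, 0.136, 0, 0], [-0.029, 0.164, 0, 0], [-0.017, 0.19, 0, 0], [-0.0, 0.214, 0, 0], [0.021, 0.235, 0, 0], [0.044, 0.251, 0, 0], [0.071, 0.264, 0, 0], [0.099, 0.271, 0, 0], [0.128, 0.274, 0, 0], [0.157, 0.271, 0, 0], [0.185, 0.264, 0, 0], [0.211, 0.251, 0, 0], [0.235, 0.235, 0, 0]]
```

```bash
python3 -m handwheel '[[-0.017,0.024,0,0],[-0.029,0.05,0,0],[-0.036,0.078,0,0],[-0.039,0.107,0,0],[-0.036,0.136,0,0],[-0.029,0.164,0,0],[-0.017,0.19,0,0],[0,0.214,0,0],[0.021,0.235,0,0],[0.044,0.251,0,0],[0.071,0.264,0,0],[0.099,0.271,0,0],[0.128,0.274,0,0],[0.157,0.271,0,0],[0.185,0.264,0,0],[0.211,0.251,0,0],[0.235,0.235,0,0]]'
python3 arc.py 490 5 16
```

```text
time: 8.6
position: [0.4413, -0.2492, 0.1397]
tool_rot: [-0.0, 1.0, -0.001, 0.002]
ft_force: [5.8, -2.5, 3.5]
grip_width: 0.0176
grip_force: 15.0
[[0.011, -0.01, 0, 0], [0.021, -0.021, 0, 0], [0.029, -0.032, 0, 0], [0.037, -0.044, 0, 0], [0.044, -0.057, 0, 0], [0.049, -0.071, 0, 0], [0.054, -0.085, 0, 0], [0.057, -0.099, 0, 0], [0.059, -0.113, 0, 0], [0.06, -0.128, 0, 0], [0.059, -0.142, 0, 0], [0.057, -0.157, 0, 0], [0.054, -0.171, 0, 0], [0.049, -0.185, 0, 0], [0.044, -0.198, 0, 0], [0.037, -0.211, 0, 0]]
```

```bash
python3 -m handwheel '[[0.011,-0.01,0,0],[0.021,-0.021,0,0],[0.029,-0.032,0,0],[0.037,-0.044,0,0],[0.044,-0.057,0,0],[0.049,-0.071,0,0],[0.054,-0.085,0,0],[0.054,-0.085,0,0]]'
python3 -m handwheel '[[0.003,-0.014,0,0],[0.005,-0.028,0,0],[0.005,-0.028,0,0]]'
```

```text
time: 9.27
position: [0.4245, -0.2741, 0.1396]
tool_rot: [0.0, 1.0, 0.0, 0.001]
ft_force: [3.4, -0.8, 7.0]
grip_width: 0.0172
grip_force: 15.0
time: 9.52
position: [0.4228, -0.282, 0.1396]
tool_rot: [0.0, 1.0, 0.001, 0.001]
ft_force: [2.8, -0.9, 7.8]
grip_width: 0.0177
grip_force: 15.0
```

```bash
python3 -m handwheel '[[0.001,-0.015,0,0],[0.001,-0.029,0,0],[0.001,-0.029,0,0]]'
python3 -m handwheel '[[0,-0.014,0,0],[-0.001,-0.027,0,0],[-0.001,-0.027,0,0]]'
```

```text
time: 9.77
position: [0.4217, -0.2841, 0.1393]
tool_rot: [0.002, 1.0, 0.007, -0.0]
ft_force: [6.3, 14.9, 14.8]
grip_width: 0.0173
grip_force: 15.0
time: 10.02
position: [0.4174, -0.2845, 0.1383]
tool_rot: [0.001, 1.0, 0.015, -0.006]
ft_force: [2.1, 25.7, 22.8]
grip_width: 0.0178
grip_force: 15.1
```

```bash
python3 -m handwheel '[[0,0.025,0,0],[0,0.055,0,0],[0,0.055,0,0]]'
python3 arc.py 175 -9 10
```

```text
time: 10.27
position: [0.4187, -0.2777, 0.1385]
tool_rot: [-0.001, 1.0, 0.004, -0.004]
ft_force: [-4.3, 2.9, 9.1]
grip_width: 0.0174
grip_force: 15.0
[[-0.004, 0.026, 0, 0], [-0.013, 0.051, 0, 0], [-0.025, 0.074, 0, 0], [-0.04, 0.095, 0, 0], [-0.059, 0.113, 0, 0], [-0.08, 0.128, 0, 0], [-0.104, 0.14, 0, 0], [-0.129, 0.148, 0, 0], [-0.154, 0.152, 0, 0], [-0.181, 0.152, 0, 0]]
```

```bash
python3 arc.py 166 -9 9; python3 -m handwheel '[[0,0,0,0],[0,0,0,0]]'
```

```text
[[-0.008, 0.025, 0, 0], [-0.02, 0.048, 0, 0], [-0.036, 0.069, 0, 0], [-0.055, 0.087, 0, 0], [-0.076, 0.103, 0, 0], [-0.099, 0.114, 0, 0], [-0.124, 0.122, 0, 0], [-0.15, 0.126, 0, 0], [-0.176, 0.126, 0, 0]]
time: 10.43
position: [0.4186, -0.2781, 0.1385]
tool_rot: [-0.001, 1.0, 0.005, -0.004]
ft_force: [-3.8, 4.2, 9.1]
grip_width: 0.0172
grip_force: 15.0
```

```bash
python3 -m handwheel '[[-0.008,0.025,0,0],[-0.02,0.048,0,0],[-0.036,0.069,0,0],[-0.055,0.087,0,0],[-0.076,0.103,0,0],[-0.099,0.114,0,0],[-0.124,0.122,0,0],[-0.15,0.126,0,0],[-0.176,0.126,0,0],[-0.176,0.126,0,0],[-0.176,0.126,0,0]]'
python3 - <<'E'
from h import *
f,K,M=cam('top');f2,K2,M2=cam('wrist')
cv2.imwrite('pics/d.png',cv2.resize(f[140:240,270:390],(480,400))[:,:,::-1])
E
```

```text
time: 11.35
position: [0.4728, -0.239, 0.1385]
tool_rot: [-0.0, 1.0, 0.006, -0.003]
ft_force: [1.8, 9.6, 8.8]
grip_width: 0.0179
grip_force: 15.1
```

```bash
python3 -m handwheel '[[0,0,0,0],[0,0,0,0],[0,0,0,0],[0,0,0,0],[0,0,0,0],[0,0,0,0],[0,0,0,0]]' 60
python3 -m handwheel '[[0,0,-0.03,0],[0,0,-0.08,0],[0,0,-0.15,0],[0,0,-0.22,0],[0,0,-0.3,0],[0,0,-0.38,0],[0.1,0.1,-0.45,0],[0.2,0.2,-0.5,0],[0.3,0.3,-0.5,0],[0.3,0.42,-0.5,0],[0.3,0.54,-0.5,0],[0.3,0.66,-0.5,0],[0.3,0.78,-0.5,0],[0.3,0.8,-0.5,0],[0.3,0.8,-0.5,0],[0.3,0.8,-0.5,0]]'
python3 - <<'E'
from h import *
f,K,M=cam('top')
cv2.imwrite('pics/e.png',cv2.resize(f[140:240,270:390],(600,500))[:,:,::-1])
E
```

```text
time: 12.03
position: [0.4747, -0.2454, 0.1389]
tool_rot: [-0.0, 1.0, 0.0, -0.0]
ft_force: [-0.1, -0.4, 0.9]
grip_width: 0.0502
grip_force: 0.0
time: 13.37
position: [0.3851, -0.0057, 0.2896]
tool_rot: [-0.001, 1.0, -0.001, 0.001]
ft_force: [0.1, -1.4, 0.9]
grip_width: 0.0522
grip_force: 0.0
```

View pics/e.png

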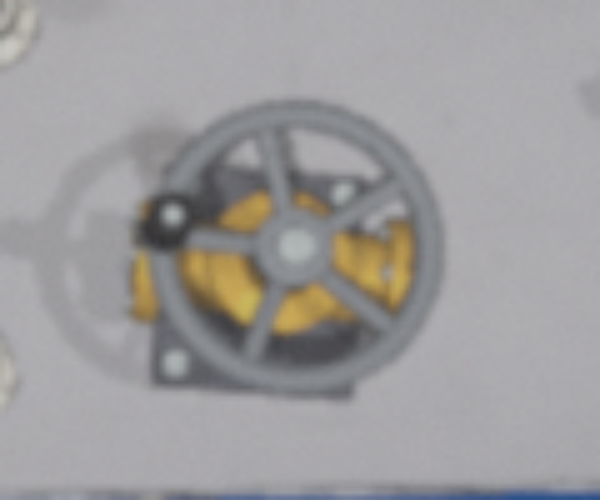

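The picture shows the handle top at crop (row 215, col 172) and the hub at (244, 296), so the handle is at about 85–88°. That is roughly 90° back from the stop felt near 175°, and the gripper is clear.

```bash
python3 -c "
from rig import job
print(job.hand_in())"
```

```text
the job is handed in; nothing more can be done
None
```

I cranked the large valve anticlockwise about 1.3 turns until it came up against its stop (about 25 N), backed it off roughly 90° and released it. I left the small valve alone and handed the job in at about 13 s; no verdict came back.

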